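# Free the platen roller of a label printer with a forked spring-bar tool

### The job

Free the label printer's worn roller: take the forked tool from its stand, straddle the spring bar with it and gently push the bar's collar sideways, against its spring, until the roller's end springs up, then hang the tool back upright in its stand. The thin bar bends if forced (keep the push under 12 N), and the collar sits at a different place on every bar, so feel for it; touch the bar and the roller with the tool only, and leave the other things alone.

Things in the scene. Friction and masses are not known exactly. Their poses are not given: they have to be found in the camera images.
- printer: White label printer, cover off, fixed, 200 (x) x 260 (y) x 100 mm. Origin: centre of its underside; x to its back, y to its left, z up. A roller unit lies on it along y at x = -40 mm, from a steel hook (y = +40) to a cheek plate. The spring bar runs on along y from the cheek to the housing, at x = -40, z = 132 mm. The deck (z = 102) is bare before and behind the bar; label roll at the back, top z = 137.
- cheek (a point): Top edge of the steel cheek plate, above the bar, at the plate's outer face (printer frame: x -40, y -50, z 144 mm). Plate 36 mm wide in x, 5 mm thick; axes as the printer's. Two guide posts just inside it (towards the roller) reach 6 mm higher.
- housing (a point): Top edge of the aluminium spring housing, at its face towards the cheek (printer frame: x -40, y -99, z 143 mm). It is 32 mm wide in x and 14 mm thick. The 49 mm of bar between cheek and housing are open from above.
- bar: Spring bar, a steel rod of 5 mm diameter. Origin: on its axis, at the cheek's outer face while at rest; axes as the printer's. It slides along y only. Pushed to -y (from the roller to the housing) its tip draws off the roller's lug, which is free after 5 to 8 mm; hard stop at 10 mm. Spring: about 2 N at the start, 0.5 N more per mm, plus up to 3 N friction. It bends over 12 N.
- bar_mid (a point): Point on the bar's axis 23 mm from its origin towards -y. The collar, a disc of 18 mm diameter and 4 mm thick fixed on the bar, has its cheek-side face somewhere within 11 mm of this point either way (12 to 34 mm from the cheek, with the bar at rest): different on every bar and not measured, to be found by touch. The fork goes in between cheek and collar.
- roller_end (a point): Top of the lug at the bar end of the roller unit. Held down by the bar's tip it is 129 mm above the printer's underside; freed, a lifter below pushes this end up by about 15 mm while the other end stays in its hook, and it stays up when the bar is let go (the tip then rests against the lug, 2 or 3 mm short of its first place).
- roller: The roller unit: aluminium frame 90 mm long with a black roller of 18 mm diameter, 0.1 kg. Origin: under its centre, 40 mm from the lug and 17 mm below the lug's top.
- fork_grip (a point): Centre of the forked tool's handle: black, upright, 18 x 18 mm, 50 mm tall (25 mm above and below this point). Axes as fork. Below the handle is a steel flange 40 (x) x 32 (y) x 4 mm, then a shank 20 (x) x 8 (y) x 22 mm, then two tines. The tine tips are 73 mm below this point, the crotch between them 51 mm.
- fork: The forked tool, 80 g, hanging in its stand. Origin: midway between the tine tips; z up along the handle, x across the tines. Two tines point down, 22 mm long, 5 (x) x 4 (y) mm each, 10 mm apart in x. In use x lies across the bar, one tine before and one behind it, and the tool's y side pushes the collar. Same after a half turn.
- stand_slot (a point): Centre of the slot in the tool stand's top, at the top face, 60 mm above the bench; axes as the slot. Fixed aluminium stand, 100 (x) x 80 (y) mm, open at its y sides; the slot is 28 (x) x 16 (y) mm, the plate 6 mm thick. The tool hangs upright in it, flange on the plate, its handle's centre 29 mm above this point, its x along the slot's x.
- spare_roll: Bystander: a spare roll of labels standing on end, 76 mm diameter, 50 mm high. Origin: centre of its underside.
- jar: Bystander: a small specimen jar, 44 mm diameter, 65 mm high. Origin: centre of its underside.
- scanner: Bystander: a grey hand scanner lying on the bench, 135 x 70 x 30 mm. Origin: underside, below the middle of its head (the handle points to its -x).
Not all that is in view belongs to the job. Leave any green or red look-alike of the part that bears stand_slot alone.

How it is judged:
By the outcome, as a careful person would: the job done as asked, in the order asked, and still so for the second after the job is handed in, with the robot touching nothing.
It also fails if it takes over 51 s, if anything falls off the work surface, if the arm or the gripper's body presses on something with over 40 N, if the wrist force passes 120 N, or if a joint passes its speed limit or range.

### The arm

A 7-joint arm with a two-finger parallel gripper is mounted at the origin on the work surface. World frame = base frame: x ahead of the robot, y to its left, z up, the work surface at z = 0. Lengths are in m, angles in rad, forces in N, time in s.
With the tool pointing down it reaches from about 0.35 to 0.9 m from the base axis. Payload 7.2 kg.
Tool frame: the origin (TCP) lies midway between the tips of the shut fingers; the grasp point (between the pads) lies 19 mm behind it; x points along the fingers, y is the direction in which the jaws open and shut, and the axes are right-handed (so a half turn about x gives the same grasp; the last joint's range is limited). The gripper opens to 88 mm and grips with 3 to 60 N. Pads are 20 mm wide; open, the fingers measure 115 mm over their backs; the gripper's body (75 mm by 178 mm) begins 61 mm behind the grasp point.
Start: joints at [1.034, 0.411, -0.013, 1.596, 0.006, 1.134, -0.082], TCP at [0.282, -0.558, 0.223] pointing down, gripper open.
Joint ranges: [-2.95, 2.95], [-0.29, 1.99], [-1.47, 1.44], [0.14, 2.54], [-1.03, 4.17], [0.13, 1.85], [-2.86, 2.86]. Speed limits (rad/s): [2.39, 2.39, 3.01, 3.01, 3.14, 3.14, 3.14].

### API

Orientations are given as a unit quaternion [w, x, y, z].
In Python, from plant import r, camera gives the robot as it stands.
- The arm moves only by the tool send_rows, never from a script. Its argument "rows" is one flat list of numbers, 7 for each row, row after row: the shift along the tool's x, y, z in cm, then the turn, a rotation vector about the tool's x, y, z in degrees, then the finger opening in cm, from 0 to 8.78. In form: [x, y, z, rx, ry, rz, claw, x, y, z, rx, ry, rz, claw, ...]. A call has exactly 5 rows; each row shifts and turns the commanded pose from where the row before left it, along the tool's axes as they then stand; what a row does not reach is not made up. A row lasts 1/8 s, in which the tool goes at most 62.5 mm and 10.7 degrees, less where a joint would pass 70% of its speed; a pose out of reach is approached as far as the arm can. A call is refused whole if a number of a shift passes 6.25 or a number of a turn 10.7, either way. A call with a gripper value outside its range is refused whole. The fingers move at their own pace and stop on an object; the grip force is fixed at half the most. Time passes only in rows, so rows that do not move let the fingers close, or fill a call up. It gives the time, the measured TCP pose, the force and the opening at its end, in the units of the state.
- r.state(): the state, without advancing time (a new reading comes with each control period).
- camera(name): name is "side" or "top" or "wrist"; returns a dict with "image" (480x640x3 uint8, blue, green, red), "K" (3x3 intrinsics, pixels), "k1" (the pictures are not rectified: a ray, as slopes to the right and down, at radius r is drawn at 1 + k1 r^2 times it, then the intrinsics apply), "rvec" (rotation vector, rad) and "tvec" (3), from world to camera coordinates, as OpenCV has them. Camera axes: x right, y down, z forward; pixel columns grow to the right and rows downward; lengths in m; the calibration is good to about 2 mm. A picture is of the moment at which its call begins. There is no depth.
- r.job_done(): hands the job in, once; it reports no verdict.
The state is a dict: "time": time; "joint_pos": joint angles; "joint_vel": joint speeds; "tau": joint torques, N m; "ee_pos": TCP position; "tool_rot": TCP orientation; "wrist_force": force on the tool from outside, world axes, zero at the start; "moment": the same for the moment, N m; "width": opening from 0.0 (shut) to 1.0 (fully open).
Only numpy, scipy, OpenCV 4.12 (cv2) and the standard library are available. Lean on these libraries where they do the work, as an engineer would, in place of code of your own. Each camera call takes 0.05 s, during which the arm holds its last target. There are 200 camera calls.

## Working session

There is one attempt and no reset: what is moved stays moved. The work goes in short steps, Python scripts to look and compute and a tool call to move; the robot and the scene stay as the last step left them, time stands still between calls to the robot, and variables do not carry over. Pictures are saved under pics/ and viewed, about 8 in all and at most 12, crops included, and the job is handed in when it is done.

Besides the shell and the picture viewer there is one more tool, called after ">>>" as a command line: name --argument value ..., lists and objects as JSON in quotes. send_rows: Moves the arm, as the interface text tells. Its arguments: {"type":"object","properties":{"rows":{"type":"array"}},"required":["rows"]}

```bash
mkdir -p pics; ls
cat > h.py <<'E'
import numpy as np, cv2
from plant import r, camera
from scipy.spatial.transform import Rotation as R
def cam(n):
    c=camera(n); c['R']=cv2.Rodrigues(np.array(c['rvec'],float))[0]; c['t']=np.array(c['tvec'],float).ravel(); c['K']=np.array(c['K']); return c
def ray(c,u,v):
    K=c['K']; d=np.array([(u-K[0,2])/K[0,0],(v-K[1,2])/K[1,1]]); s=d.copy()
    for _ in range(20): s=d/(1+c['k1']*(s@s))
    w=c['R'].T@np.array([s[0],s[1],1]); return -c['R'].T@c['t'],w
def onz(c,u,v,z):
    o,w=ray(c,u,v); return o+w*(z-o[2])/w[2]
def proj(c,p):
    q=c['R']@np.array(p,float)+c['t']; s=q[:2]/q[2]; s=s*(1+c['k1']*(s@s)); return c['K'][[0,1],[0,1]]*s+c['K'][:2,2]
def two(c1,p1,c2,p2):
    o1,w1=ray(c1,*p1);o2,w2=ray(c2,*p2)
    a=np.linalg.lstsq(np.c_[w1,-w2],o2-o1,rcond=None)[0]; x,y=o1+a[0]*w1,o2+a[1]*w2
    return (x+y)/2,np.linalg.norm(x-y)
E
python3 - <<'E'
from h import *
import pickle
d={n:cam(n) for n in("side","top","wrist")}
pickle.dump(d,open("c0.pkl","wb"))
for n in d: cv2.imwrite(f"pics/{n}0.png",d[n]['image']); o=-d[n]['R'].T@d[n]['t']; print(n,o.round(3),d[n]['R'][2].round(2),d[n]['K'][0,0])
print(r.state())
E
```

```text
pics
side [0.166 0.676 0.628] [ 0.35 -0.8  -0.49] 534.5003961625348
top [ 0.423 -0.163  1.013] [ 0.11  0.03 -0.99] 505.0645831450066
wrist [ 0.344 -0.526  0.384] [-0.23 -0.11 -0.97] 363.18964314748877
{'time': 0.15, 'joint_pos': array([ 1.03379051,  0.4117405 , -0.01273625,  1.59679288,  0.00558415,
        1.13428647, -0.08217866]), 'joint_vel': array([-0.00023488, -0.00104122,  0.00018431, -0.00366945,  0.00097636,
       -0.00248809,  0.00065512]), 'tau': array([ 2.06899029e-03, -5.88331282e+01,  6.42671194e-01, -2.91292763e+01,
       -5.37491462e-02,  1.57610408e-02,  1.62945944e-04]), 'ee_pos': array([ 0.28221606, -0.55725333,  0.22201107]), 'tool_rot': array([-0.16385029, -0.68764666, -0.16465949,  0.68788255]), 'wrist_force': array([ 0.15035128,  0.45354942, -0.6606544 ]), 'moment': array([-0.00940406, -0.05521726, -0.03457194]), 'width': 0.9992137237210703}
```

View pics/top0.png

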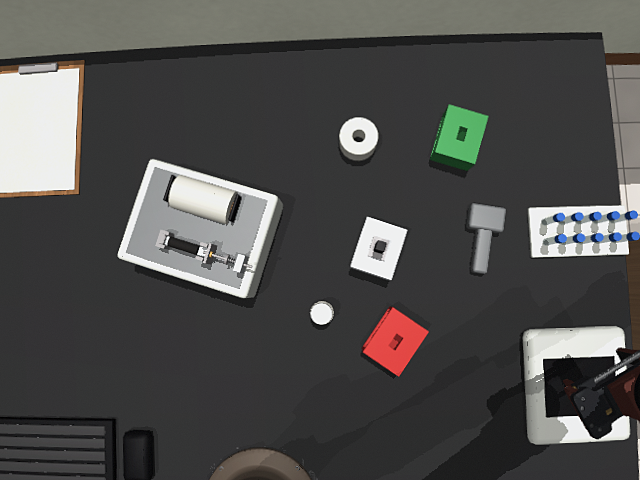

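View pics/side0.png

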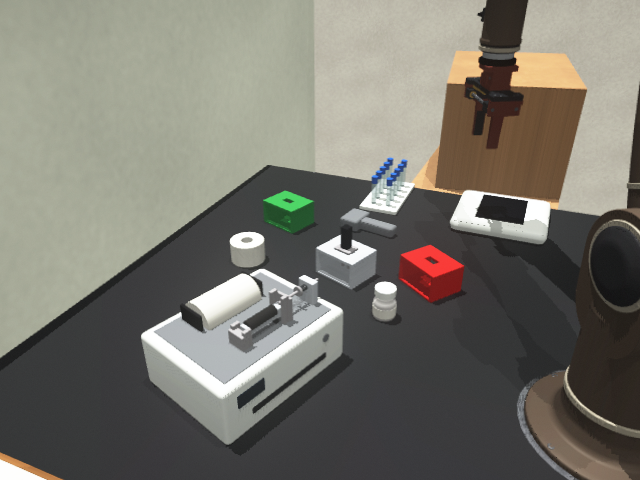

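Run:
```python
from h import *
import pickle
d=pickle.load(open("c0.pkl","rb"))
t=d['top']['image'];s=d['side']['image']
a=cv2.resize(t[150:310,110:290],None,fx=4.4,fy=3.6,interpolation=cv2.INTER_CUBIC)
a=cv2.resize(t[215:290,145:265],(800,500),interpolation=cv2.INTER_CUBIC)
b=cv2.resize(t[210:290,340:420],(400,400),interpolation=cv2.INTER_CUBIC)
cv2.imwrite("pics/a.png",a)
b2=cv2.resize(s[215:295,305:385],(400,400),interpolation=cv2.INTER_CUBIC)
b3=cv2.resize(s[265:355,220:330],(800,655)[:2],interpolation=cv2.INTER_CUBIC)[:600]
cv2.imwrite("pics/b.png",np.hstack([b,b2])); 
c=d['top']
for nm,(x0,x1,y0,y1),z in(("printer",(100,300,150,310),.1),("stand",(340,420,205,290),.06)):
    g=t[y0:y1,x0:x1].min(2); 
    m=(g>(120)).astype(np.uint8)
    cs,_=cv2.findContours(m,cv2.RETR_EXTERNAL,cv2.CHAIN_APPROX_NONE); k=max(cs,key=cv2.contourArea)
    bx=cv2.boxPoints(cv2.minAreaRect(k))+[x0,y0]
    P=np.array([onz(c,u,v,z) for u,v in bx]); print(nm,bx.round(1).tolist(),P.round(4).tolist(),P.mean(0),[np.linalg.norm(P[i]-P[i-1]).round(4) for i in range(4)],[np.degrees(np.arctan2(*(P[i]-P[i-1])[1::-1])).round(1) for i in range(4)])
g=t[230:265,360:400].max(2); m=(g<70).astype(np.uint8); m[:,:8]=0
n,l,st,ce=cv2.connectedComponentsWithStats(m); print(st,ce+[360,230])
```

```text
printer [[115.9, 257.6], [148.5, 154.7], [278.5, 196.0], [245.8, 298.9]] [[0.4865, 0.2474, 0.1], [0.68, 0.1873, 0.1], [0.5921, -0.059, 0.1], [0.4054, 0.0036, 0.1]] [0.54101552 0.09483628 0.1       ] [np.float64(0.2569), np.float64(0.2027), np.float64(0.2616), np.float64(0.1969)] [np.float64(71.6), np.float64(-17.2), np.float64(-109.6), np.float64(161.4)]
stand [[349.3, 266.1], [366.1, 215.7], [407.8, 229.6], [391.0, 280.0]] [[0.4612, -0.186, 0.06], [0.556, -0.221, 0.06], [0.5271, -0.2989, 0.06], [0.433, -0.2633, 0.06]] [ 0.49433109 -0.24229998  0.06      ] [np.float64(0.0823), np.float64(0.101), np.float64(0.0831), np.float64(0.1006)] [np.float64(69.9), np.float64(-20.3), np.float64(-110.4), np.float64(159.3)]
[[   0    0   40   35 1291]
 [  14   11   12   13   91]
 [  37   26    3    9   18]] [[379.21688613 246.80557707]
 [379.79120879 246.98901099]
 [398.33333333 261.        ]]
```

View pics/a.png

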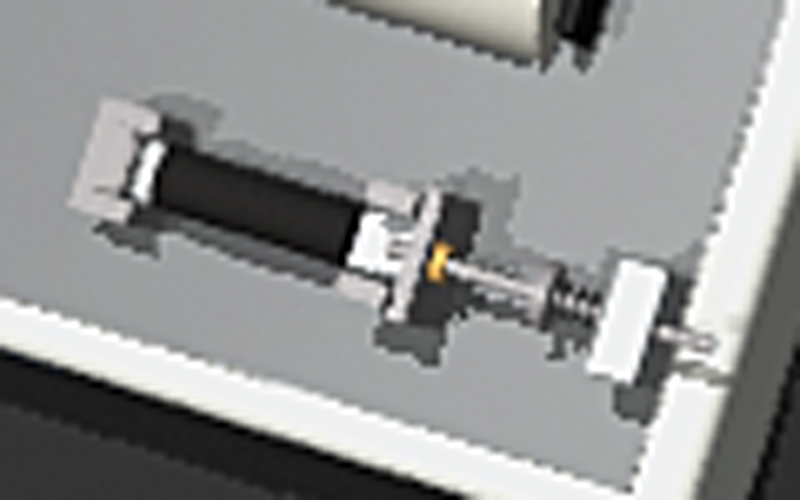

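View pics/b.png

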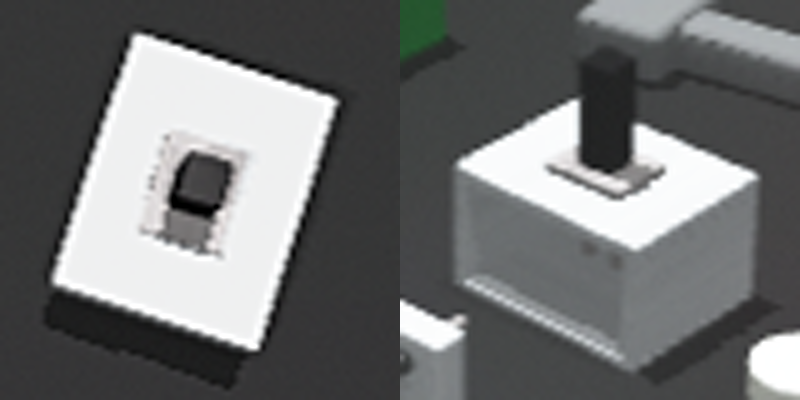

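```bash
cat >> h.py <<'E'
def go(p,yaw=None):
    """tool-axis shift (cm), turn (deg) to bring TCP to p, pointing down with tool y along yaw (deg, mod 180)"""
    s=r.state(); q=np.array(s['tool_rot']); M=R.from_quat(q[[1,2,3,0]])
    out=[M.as_matrix().T@(np.array(p)-s['ee_pos'])*100]
    if yaw is not None:
        best=None
        for k in (0,180):
            a=np.radians(yaw+k); y=np.array([np.cos(a),np.sin(a),0]); x=np.array([0,0,-1.]); T=R.from_matrix(np.c_[x,y,np.cross(x,y)])
            rv=(M.inv()*T).as_rotvec(degrees=True)
            if best is None or np.linalg.norm(rv)<np.linalg.norm(best): best=rv
        out.append(best)
    y=M.as_matrix()[:,1]
    print('pos',s['ee_pos'].round(4),'yaw',np.degrees(np.arctan2(y[1],y[0])).round(2),'t',s['time'],'shift',out[0].round(2),'turn',(out[1].round(2) if yaw is not None else ''),'F',s['wrist_force'].round(2),'w',s['width'])
E
python3 - <<'E'
from h import *
import pickle
d=pickle.load(open("c0.pkl","rb")); T,S=d['top'],d['side']
print('handle top',onz(T,381.2,244.6,.114),two(T,(381.2,244.6),S,(346.0,226.2)))
pc=np.array([.541,.0948,0]); a=np.radians(-18.3); M=np.array([[np.cos(a),-np.sin(a),0],[np.sin(a),np.cos(a),0],[0,0,1]])
for n,p,px in(("cheek",(-.04,-.05,.144),(208.3,253.1)),("housing",(-.04,-.099,.143),(234.9,262.0))):
    w=pc+M@p; print(n,w.round(4),proj(T,w).round(1),px,onz(T,*px,p[2]).round(4),'side',proj(S,w).round(1))
go((.4943,-.2423,.2),-20.3)
E
```

```text
handle top [ 0.49569996 -0.24269503  0.114     ] (array([ 0.49464176, -0.2432185 ,  0.11240499]), np.float64(0.002492273087761866))
cheek [0.4873 0.0599 0.144 ] [208.8 252.9] (208.3, 253.1) [0.487  0.0607 0.144 ] side [283.  292.4]
housing [0.4719 0.0134 0.143 ] [235.3 261.1] (234.9, 262.0) [0.4703 0.0141 0.143 ] side [304.  279.9]
pos [ 0.2822 -0.5573  0.222 ] yaw -63.14 t 0.15 shift [  2.22 -18.51 -33.15] turn [-4.284e+01 -2.000e-02  7.000e-02] F [ 0.15  0.45 -0.66] w 0.9992137237210703
```

>>> send_rows --rows '[0,0,0,-8.57,0,0,8.78,0,0,0,-8.57,0,0,8.78,0,0,0,-8.57,0,0,8.78,0,0,0,-8.57,0,0,8.78,0,0,0,-8.56,0,0,8.78]'

```text
time: 0.78
ee_pos: [0.2822, -0.5574, 0.2223]
tool_rot: [0.405, 0.579, 0.406, -0.579]
wrist_force: [0.5, -0.5, 0.5]
width: 1.001
```

```bash
python3 -c "
from h import *
go((.4943,-.2423,.2),-20.3)"
```

```text
pos [ 0.2822 -0.5574  0.2223] yaw -20.02 t 0.775 shift [  2.24   9.14 -36.87] turn [ 0.28 -0.02  0.03] F [ 0.54 -0.48  0.48] w 1.0013685527101128
```

>>> send_rows --rows '[0,1,-4,0.3,0,0,8.78,0,1,-4,0,0,0,8.78,0,1,-4,0,0,0,8.78,0,1,-4,0,0,0,8.78,0,1,-4,0,0,0,8.78]'

```text
time: 1.4
ee_pos: [0.3998, -0.3866, 0.2225]
tool_rot: [-0.402, -0.581, -0.403, 0.581]
wrist_force: [0.5, 0.1, 0.0]
width: 1.003
```

>>> send_rows --rows '[0,1,-4,0,0,0,8.78,0,1,-4,0,0,0,8.78,0,1,-4,0,0,0,8.78,0,1,-3,0,0,0,8.78,0,0.1,-1.9,0,0,0,8.78]'

```text
time: 2.02
ee_pos: [0.498, -0.2425, 0.2224]
tool_rot: [0.403, 0.581, 0.403, -0.581]
wrist_force: [-0.6, 0.7, 0.3]
width: 1.003
```

```bash
python3 -c "
from h import *
c=cam('wrist'); cv2.imwrite('pics/w1.png',c['image'])
for p in((.4950,-.2425,.114),(.4950,-.2425,.064)): print(proj(c,p))
go((.4943,-.2423,.067),-20.3)"
```

```text
[319.43611382 241.72017427]
[320.08997573 227.77951288]
pos [ 0.4986 -0.2403  0.2224] yaw -20.39 t 2.075 shift [15.54 -0.32  0.36] turn [-0.09 -0.09  0.02] F [0.99 2.45 0.76] w 0.9945254531493393
```

View pics/w1.png

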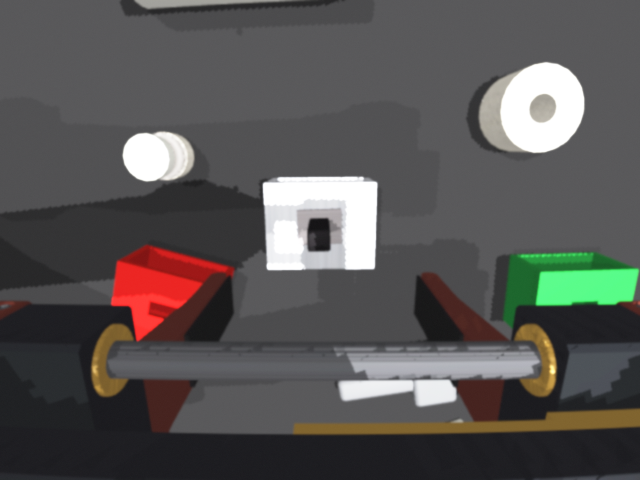

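>>> send_rows --rows '[1,-0.32,0.36,0,0,0,8.78,2,0,0,0,0,0,8.78,3,0,0,0,0,0,8.78,3,0,0,0,0,0,8.78,2,0,0,0,0,0,8.78]'

```text
time: 2.7
ee_pos: [0.4905, -0.2483, 0.1105]
tool_rot: [-0.401, -0.581, -0.402, 0.583]
wrist_force: [-0.2, -0.8, -0.4]
width: 1.002
```

```bash
python3 -c "
from h import *
go((.4946,-.2424,.0675),-20.3)"
```

```text
pos [ 0.4905 -0.2483  0.1105] yaw -20.77 t 2.7 shift [ 4.3   0.19 -0.7 ] turn [-0.47  0.06  0.14] F [-0.23 -0.78 -0.37] w 1.0018472865065862
```

>>> send_rows --rows '[0,0.1,-0.7,-0.4,0,0,8.78,1,0,0,0,0,0,8.78,1.5,0,0,0,0,0,8.78,1.2,0,0,0,0,0,8.78,0,0,0,0,0,0,8.78]'

```text
time: 3.32
ee_pos: [0.4956, -0.2399, 0.0745]
tool_rot: [-0.404, -0.58, -0.405, 0.58]
wrist_force: [0.2, -0.2, 0.3]
width: 0.997
```

```bash
python3 -c "
from h import *
go((.4946,-.2424,.0675),-20.3)"
```

```text
pos [ 0.4956 -0.2399  0.0745] yaw -20.2 t 3.325 shift [ 0.7  -0.    0.27] turn [ 0.1  -0.01  0.12] F [ 0.21 -0.17  0.28] w 0.9965618489866396
```

>>> send_rows --rows '[0.6,0,0.25,0,0,0,8.78,0,0,0,0,0,0,8.78,0,0,0,0,0,0,8.78,0,0,0,0,0,0,1.5,0,0,0,0,0,0,1.5]'

```text
time: 3.95
ee_pos: [0.4956, -0.2425, 0.0698]
tool_rot: [0.405, 0.58, 0.404, -0.58]
wrist_force: [0.3, -0.2, 0.0]
width: 0.812
```

>>> send_rows --rows '[0,0,0,0,0,0,1.5,0,0,0,0,0,0,1.5,0,0,0,0,0,0,1.5,0,0,0,0,0,0,1.5,0,0,0,0,0,0,1.5]'

```text
time: 4.58
ee_pos: [0.4955, -0.2425, 0.0696]
tool_rot: [-0.405, -0.58, -0.405, 0.58]
wrist_force: [0.0, 0.6, 0.9]
width: 0.239
```

```bash
python3 -c "
from h import *
go((.4946,-.2424,.0675),-20.3)"
```

```text
pos [ 0.4955 -0.2425  0.0696] yaw -20.2 t 4.575 shift [ 0.21 -0.08  0.02] turn [ 0.1 -0.   0. ] F [0.02 0.64 0.95] w 0.23878464084983525
```

>>> send_rows --rows '[0,0,0,0,0,0,1.2,0,0,0,0,0,0,1.2,0,0,0,0,0,0,1.2,0,0,0,0,0,0,1.2,0,0,0,0,0,0,1.2]'

```text
time: 5.2
ee_pos: [0.4954, -0.2424, 0.0696]
tool_rot: [-0.405, -0.58, -0.405, 0.58]
wrist_force: [-0.6, 0.7, -0.5]
width: 0.206
```

```bash
python3 -c "
from h import *
go((.4946,-.2424,.0675),-20.3)"
```

```text
pos [ 0.4954 -0.2424  0.0696] yaw -20.2 t 5.2 shift [ 0.21 -0.08  0.03] turn [0.1 0.  0. ] F [-0.58  0.72 -0.53] w 0.20566352516539918
```

>>> send_rows --rows '[-1,0,0,0,0,0,1.2,-2,0,0,0,0,0,1.2,-4,0,0,0,0,0,1.2,-5,0,0,0,0,0,1.2,-5,0,0,0,0,0,1.2]'

```text
time: 5.82
ee_pos: [0.4953, -0.2423, 0.2419]
tool_rot: [0.405, 0.58, 0.404, -0.58]
wrist_force: [0.5, -0.9, -0.7]
width: 0.2
```

>>> send_rows --rows '[-0.5,0,0,0,0,0,1.2,0,0,0,0,0,0,1.2,0,0,0,0,0,0,1.2,0,0,0,0,0,0,1.2,0,0,0,0,0,0,1.2]'

```text
time: 6.45
ee_pos: [0.4952, -0.2423, 0.2438]
tool_rot: [-0.404, -0.58, -0.405, 0.58]
wrist_force: [-0.3, 0.4, -1.5]
width: 0.203
```

Run:
```python
from h import *
a=np.radians(-18.3); M=np.array([[np.cos(a),-np.sin(a),0],[np.sin(a),np.cos(a),0],[0,0,1]])
p=np.array([.5405,.0953,0])+M@[-.04,-.062,.245]; print(p)
# stop short of the printer first, to look with the wrist camera
go(p,-18.3)
c=cam('wrist'); cv2.imwrite('pics/w2.png',c['image'])
```

```text
[0.48305545 0.04899532 0.245     ]
pos [ 0.4952 -0.2423  0.2438] yaw -20.19 t 6.45 shift [ -0.09 -11.2  -26.92] turn [-1.89 -0.02  0.08] F [-0.31  0.43 -1.49] w 0.20257106245750514
```

>>> send_rows --rows '[0,-0.6,-1.4,0,0,0,1.2,0,-1.2,-2.9,0,0,0,1.2,0,-1.6,-3.9,0,0,0,1.2,0,-2,-4.8,0,0,0,1.2,0,-2,-4.8,0,0,0,1.2]'

```text
time: 7.12
ee_pos: [0.4869, -0.0473, 0.2448]
tool_rot: [0.405, 0.58, 0.405, -0.58]
wrist_force: [1.1, 0.0, -0.6]
width: 0.202
```

>>> send_rows --rows '[0,-1.6,-3.9,0,0,0,1.2,0,-1.2,-2.9,0,0,0,1.2,0,-1,-2.3,-1.9,0,0,1.2,0,0,0,0,0,0,1.2,0,0,0,0,0,0,1.2]'

```text
time: 7.75
ee_pos: [0.4832, 0.0477, 0.2445]
tool_rot: [-0.414, -0.573, -0.414, 0.574]
wrist_force: [0.5, 0.2, -0.6]
width: 0.201
```

Run:
```python
from h import *
import pickle
go((.483,.049,.245),-18.3)
w,s,t=cam('wrist'),cam('side'),cam('top'); pickle.dump((w,s,t),open('c1.pkl','wb'))
s2=cv2.resize(s['image'][215:335,220:340],(320,320),interpolation=cv2.INTER_CUBIC)
cv2.imwrite('pics/w3.png',np.hstack([w['image'][:, 80:560],np.vstack([s2,np.zeros((160,320,3),np.uint8)])]))
a=np.radians(-18.3); M=np.array([[np.cos(a),-np.sin(a),0],[np.sin(a),np.cos(a),0],[0,0,1]])
for n,p in(("cheek",(-.04,-.05,.144)),("housing",(-.04,-.099,.143))):
    q=np.array([.5405,.0953,0])+M@p; print(n,proj(w,q).round(1))
```

```text
pos [0.4832 0.0477 0.2445] yaw -18.35 t 7.75 shift [-0.05 -0.06 -0.11] turn [-0.05  0.04  0.  ] F [ 0.52  0.22 -0.65] w 0.2010998007108691
cheek [322.1 225.6]
housing [322.3 287.3]
```

View pics/w3.png

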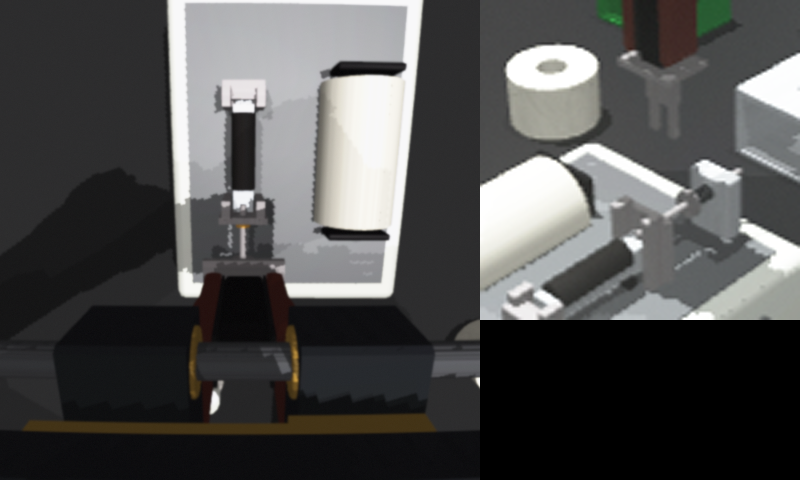

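Run:
```python
from h import *
import pickle
w,s,t=pickle.load(open('c1.pkl','rb'))
g=w['image'].max(2).astype(int)
a=np.radians(-18.3); M=np.array([[np.cos(a),-np.sin(a),0],[np.sin(a),np.cos(a),0],[0,0,1]])
pr=lambda p: proj(w,np.array([.5405,.0953,0])+M@p)
for y in (20,0,-20): # roller, top z ~ .130: dark run (edges at mid axis height)
    u,v=pr((-.04,y/1e3,.121)); row=g[int(round(v)),300:345]; k=np.where(row<60)[0]+300
    print('roller',y,u.round(1),v.round(1),k.min(),k.max(),(k.min()+k.max())/2)
for y in (-56,-60,-64,-68):
    u,v=pr((-.04,y/1e3,.132)); print('bar',y,u.round(1),v.round(1),g[int(round(v)),312:334])
u,v=pr((-.04,-.0475,.144)); print('cheek',u,v)
for dv in(-4,-2,0,2,4): print(g[int(round(v))+dv,298:348])
```

```text
roller 20 322.1 128.4 312 334 323.0
roller 0 322.1 155.5 311 334 322.5
roller -20 322.2 181.8 311 333 322.0
bar -56 322.2 230.0 [ 76  74  73  73  73  73  76  90 124 158 183 189 166 114  75  66  61  54
  50  50  50  51]
bar -60 322.2 235.0 [112  87  74  74  74  73  77  90 125 159 181 186 166 132  91  73  68  59
  51  48  50  54]
bar -64 322.2 240.0 [103  78  73  74  73  73  75  92 125 158 182 188 170 126  86  71  63  55
  50  50  51  59]
bar -68 322.2 245.0 [ 86  75  74  73  73  73  76  92 127 159 181 184 157 109  76  67  59  52
  50  49  50  55]
cheek 322.1241095672291 222.32007008459192
[80 87 90 95 98 98 98 96 97 97 98 92 80 79 83 87 88 87 86 86 85 86 86 85
 84 84 82 82 83 83 83 84 86 87 86 86 85 85 91 97 96 96 96 97 96 95 88 77
 72 65]
[ 84  93  97  99  99  96  93  93  94  95  96  96  95  94  95  96  96  96
  95  97  97  98  98  97  96  94  95  95  95  95  96  96  98  99 100  98
  97  96  98  97  94  91  93  96  95  94  93  93  89  76]
[84 92 97 98 98 98 98 97 95 95 95 97 96 94 94 94 95 94 95 96 97 98 98 97
 96 96 95 96 95 94 95 96 98 99 99 98 97 96 98 99 97 97 97 97 96 94 94 91
 88 76]
[ 80  83  87  87  87  87  87  86  86  89  99 114 115  99  86  81  82  88
  97 103 102 107 110 110 113 114 110 105 100  98  96  91  84  80  79  80
  80  82  85  87  89  89  89  90  87  85  85  85  84  79]
[ 74  76  74  74  74  74  75  75  76  81 102 133 144 128  96  74  72  81
  96 108 115 123 134 150 171 179 167 138 118 110 100  84  63  52  51  51
  51  54  56  62  70  73  73  73  72  72  72  73  73  74]
```

```bash
cat >> h.py <<'E'
A=np.radians(-18.3); PM=np.array([[np.cos(A),-np.sin(A),0],[np.sin(A),np.cos(A),0],[0,0,1]]); PC=np.array([.5405,.0953,0])
def gp(x,y,z):
    go(PC+PM@[x/1e3,y/1e3,z/1e3],-18.3); s=r.state(); print('printer-frame mm',(PM.T@(s['ee_pos']-PC)*1e3).round(2),'F',(PM.T@s['wrist_force']).round(2),'M',(PM.T@s['moment']).round(3))
E
python3 -c "
from h import *
gp(-40,-60.5,169)"
```

```text
pos [0.4833 0.0475 0.2445] yaw -18.41 t 7.9 shift [ 7.55 -0.08 -0.29] turn [-0.11  0.02  0.  ] F [ 0.04  0.48 -1.04] w 0.203232293450789
printer-frame mm [-39.24 -63.37 244.52] F [-0.11  0.47 -1.04] M [ 0.013 -0.046 -0.022]
```

>>> send_rows --rows '[1,-0.08,-0.3,0,0,0,1.2,1.5,0,0,0,0,0,1.2,1,0,0,0,0,0,1.2,0,0,0,0,0,0,1.2,0,0,0,0,0,0,1.2]'

```text
time: 8.52
ee_pos: [0.4836, 0.0519, 0.2097]
tool_rot: [0.414, 0.573, 0.414, -0.573]
wrist_force: [0.2, -0.0, -0.6]
width: 0.205
```

Run:
```python
from h import *
gp(-40,-60.5,169)
w,s=cam('wrist'),cam('side')
cv2.imwrite('pics/w4.png',np.hstack([cv2.resize(w['image'][195:275,270:370],(400,320),interpolation=cv2.INTER_CUBIC),cv2.resize(s['image'][235:315,240:340],(400,320),interpolation=cv2.INTER_CUBIC)]))
```

```text
pos [0.4836 0.0519 0.2097] yaw -18.3 t 8.525 shift [4.07 0.04 0.14] turn [ 0.   -0.01 -0.  ] F [ 0.25 -0.01 -0.59] w 0.20492986682215678
printer-frame mm [-40.43 -59.12 209.72] F [ 0.24  0.07 -0.59] M [-0.004 -0.04  -0.043]
```

View pics/w4.png

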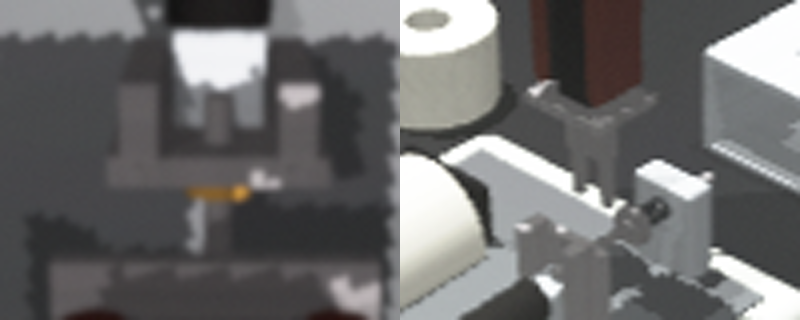

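>>> send_rows --rows '[0,0.04,0.14,0,0,0,1.2,0.8,0,0,0,0,0,1.2,0.8,0,0,0,0,0,1.2,0.8,0,0,0,0,0,1.2,0.4,0,0,0,0,0,1.2]'

```text
time: 9.25
ee_pos: [0.483, 0.0503, 0.1808]
tool_rot: [-0.414, -0.573, -0.414, 0.573]
wrist_force: [-0.7, 0.3, -1.1]
width: 0.204
```

>>> send_rows --rows '[0.3,0,0,0,0,0,1.2,0.3,0,0,0,0,0,1.2,0.3,0,0,0,0,0,1.2,0.2,0,0,0,0,0,1.2,0,0,0,0,0,0,1.2]'

```text
time: 9.88
ee_pos: [0.4833, 0.0503, 0.1705]
tool_rot: [-0.414, -0.573, -0.414, 0.573]
wrist_force: [0.2, 0.1, -1.1]
width: 0.202
```

```bash
python3 -c "
from h import *
gp(-40,-60.5,169)"
```

```text
pos [0.4833 0.0503 0.1705] yaw -18.3 t 9.875 shift [ 0.15  0.02 -0.02] turn [0.   0.01 0.01] F [ 0.23  0.1  -1.07] w 0.20231895813313885
printer-frame mm [-40.16 -60.69 170.55] F [ 0.19  0.17 -1.07] M [-0.005 -0.064 -0.042]
```

>>> send_rows --rows '[0.15,0,0,0,0,0,1.2,0,0,0.1,0,0,0,1.2,0,0,0.1,0,0,0,1.2,0,0,0.1,0,0,0,1.2,0,0,0.1,0,0,0,1.2]'

```text
time: 10.5
ee_pos: [0.4821, 0.0464, 0.1692]
tool_rot: [-0.414, -0.573, -0.414, 0.573]
wrist_force: [-0.2, 0.0, -0.1]
width: 0.205
```

>>> send_rows --rows '[0,0,0.1,0,0,0,1.2,0,0,0.1,0,0,0,1.2,0,0,0.1,0,0,0,1.2,0,0,0.1,0,0,0,1.2,0,0,0.1,0,0,0,1.2]'

```text
time: 11.12
ee_pos: [0.4805, 0.0417, 0.1691]
tool_rot: [0.414, 0.573, 0.414, -0.573]
wrist_force: [-0.6, -0.8, -0.8]
width: 0.2
```

```bash
python3 -c "
from h import *
gp(-40,-70,169)"
```

```text
pos [0.4805 0.0417 0.1691] yaw -18.3 t 11.125 shift [0.01 0.01 0.03] turn [-0. -0.  0.] F [-0.62 -0.81 -0.81] w 0.20038196161978303
printer-frame mm [-40.11 -69.72 169.13] F [-0.33 -0.96 -0.81] M [-0.035 -0.08   0.014]
```

>>> send_rows --rows '[0,0,0.07,0,0,0,1.2,0,0,0.07,0,0,0,1.2,0,0,0.07,0,0,0,1.2,0,0,0.07,0,0,0,1.2,0,0,0.07,0,0,0,1.2]'

```text
time: 11.75
ee_pos: [0.4795, 0.0384, 0.1692]
tool_rot: [0.414, 0.573, 0.414, -0.573]
wrist_force: [-0.3, 0.1, -1.2]
width: 0.206
```

```bash
python3 -c "
from h import *
gp(-40,-76,169)"
```

```text
pos [0.4795 0.0384 0.1692] yaw -18.3 t 11.75 shift [0.02 0.01 0.28] turn [-0.  0. -0.] F [-0.31  0.13 -1.23] w 0.20630983161867267
printer-frame mm [-40.08 -73.21 169.16] F [-0.34  0.02 -1.23] M [-0.038 -0.025 -0.053]
```

>>> send_rows --rows '[0,0,0.07,0,0,0,1.2,0,0,0.07,0,0,0,1.2,0,0,0.07,0,0,0,1.2,0,0,0.07,0,0,0,1.2,0,0,0,0,0,0,1.2]'

```text
time: 12.38
ee_pos: [0.4787, 0.0362, 0.1692]
tool_rot: [0.414, 0.573, 0.414, -0.573]
wrist_force: [1.9, 2.5, -1.1]
width: 0.204
```

```bash
python3 -c "
from h import *
gp(-40,-76,169)"
```

```text
pos [0.4787 0.0362 0.1692] yaw -18.28 t 12.375 shift [0.02 0.01 0.05] turn [ 0.02 -0.04 -0.01] F [ 1.94  2.5  -1.06] w 0.20372092345308307
printer-frame mm [-40.1  -75.46 169.19] F [ 1.06  2.98 -1.06] M [ 0.799 -0.055 -0.031]
```

>>> send_rows --rows '[0,0,0.06,0,0,0,1.2,0,0,0.06,0,0,0,1.2,0,0,0.06,0,0,0,1.2,0,0,0.06,0,0,0,1.2,0,0,0.06,0,0,0,1.2]'

```text
time: 13.0
ee_pos: [0.4777, 0.0331, 0.1692]
tool_rot: [0.414, 0.573, 0.414, -0.573]
wrist_force: [1.1, 5.2, -2.1]
width: 0.205
```

```bash
python3 -c "
from h import *
gp(-40,-80,169)"
```

```text
pos [0.4777 0.0331 0.1692] yaw -18.29 t 13.0 shift [0.02 0.01 0.12] turn [ 0.01 -0.02 -0.01] F [ 1.13  5.18 -2.13] w 0.20529510262940356
printer-frame mm [-40.13 -78.75 169.18] F [-0.55  5.27 -2.13] M [ 1.149 -0.029  0.009]
```

>>> send_rows --rows '[0,0,0.05,0,0,0,1.2,0,0,0.05,0,0,0,1.2,0,0,0.05,0,0,0,1.2,0,0,0.05,0,0,0,1.2,0,0,0.0,0,0,0,1.2]'

```text
time: 13.62
ee_pos: [0.477, 0.0311, 0.1692]
tool_rot: [0.414, 0.573, 0.414, -0.573]
wrist_force: [1.4, 4.8, -1.2]
width: 0.211
```

```bash
cat > chk.py <<'E'
from h import *
import pickle
d=pickle.load(open("c0.pkl","rb"))
gp(-40,-82,169)
t=cam('top')['image']; s=cam('side')['image']
D=lambda a,b:(np.abs(a.astype(int)-b).max(2)>40)
print('roller change top',D(t,d['top']['image'])[235:258,165:203].sum(),'side',D(s,d['side']['image'])[292:342,228:276].sum())
np.savez('last.npz',t=t,s=s)
E
python3 chk.py
```

```text
pos [0.477  0.0311 0.1692] yaw -18.3 t 13.625 shift [0.02 0.01 0.11] turn [ 0.   -0.01 -0.  ] F [ 1.44  4.81 -1.2 ] w 0.21050340217224206
printer-frame mm [-40.12 -80.86 169.18] F [-0.14  5.02 -1.2 ] M [1.321 0.06  0.013]
roller change top 544 side 428
```

>>> send_rows --rows '[0,0,0.04,0,0,0,1.2,0,0,0.04,0,0,0,1.2,0,0,0.04,0,0,0,1.2,0,0,0.0,0,0,0,1.2,0,0,0.0,0,0,0,1.2]'

```text
time: 14.35
ee_pos: [0.4767, 0.0301, 0.1692]
tool_rot: [0.414, 0.573, 0.414, -0.573]
wrist_force: [1.4, 5.5, -2.3]
width: 0.205
```

```bash
cat > chk2.py <<'E'
from h import *
gp(-40,-82,169)
l=np.load('last.npz')
t=cam('top')['image']; s=cam('side')['image']
D=lambda a,b:(np.abs(a.astype(int)-b).max(2)>40)
print('roller change top',D(t,l['t'])[235:258,165:203].sum(),'side',D(s,l['s'])[292:342,228:276].sum())
np.savez('last2.npz',t=t,s=s)
z=lambda a:cv2.resize(a[270:350,220:320],(400,320),interpolation=cv2.INTER_CUBIC)
cv2.imwrite('pics/cmp.png',np.hstack([z(l['s']),z(s)]))
E
python3 chk2.py
```

```text
pos [0.4767 0.0301 0.1692] yaw -18.29 t 14.35 shift [0.02 0.01 0.01] turn [ 0.01 -0.02 -0.01] F [ 1.38  5.55 -2.33] w 0.2049915109001118
printer-frame mm [-40.11 -81.92 169.18] F [-0.43  5.7  -2.33] M [1.466 0.032 0.01 ]
roller change top 45 side 0
```

View pics/cmp.png

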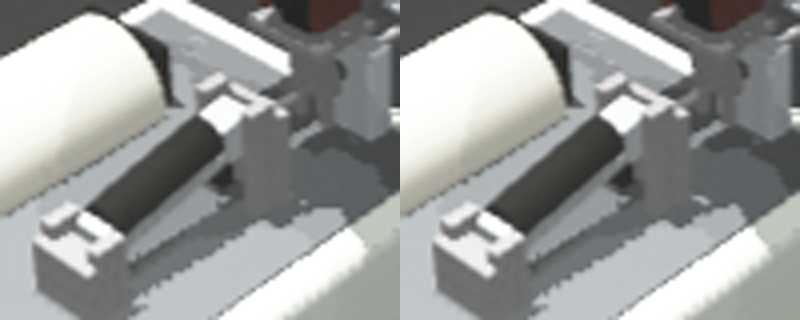

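Run:
```python
from h import *
import pickle
d=pickle.load(open("c0.pkl","rb")); l=np.load('last2.npz')
z=lambda a:cv2.resize(a[280:350,225:305],(400,350),interpolation=cv2.INTER_CUBIC)
cv2.imwrite('pics/cmp2.png',np.hstack([z(d['side']['image']),z(l['s'])]))
for z in(.129,.144): print(proj(d['side'],PC+PM@[-.04,-.04,z]))
```

```text
[278.96719861 303.2068397 ]
[278.60629183 295.38323814]
```

View pics/cmp2.png

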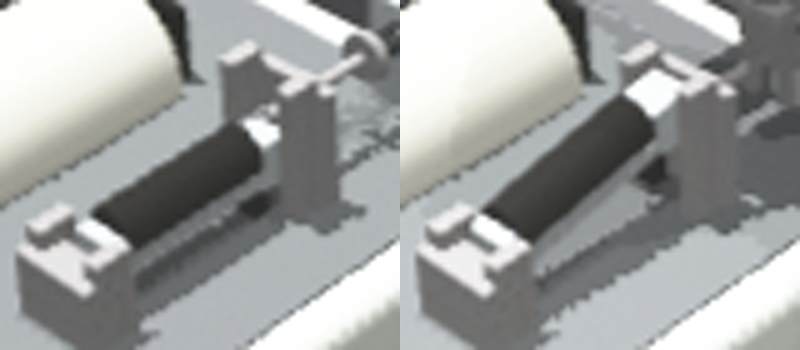

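>>> send_rows --rows '[0,0,-0.1,0,0,0,1.2,0,0,-0.15,0,0,0,1.2,0,0,-0.2,0,0,0,1.2,0,0,-0.25,0,0,0,1.2,0,0,-0.3,0,0,0,1.2]'

```text
time: 15.08
ee_pos: [0.4796, 0.0388, 0.169]
tool_rot: [-0.414, -0.573, -0.414, 0.574]
wrist_force: [-0.1, 0.5, -0.4]
width: 0.206
```

```bash
python3 -c "
from h import *
gp(-40,-72,245)"
```

```text
pos [0.4796 0.0388 0.169 ] yaw -18.34 t 15.075 shift [-7.6   0.01 -0.07] turn [-0.04  0.06  0.02] F [-0.06  0.51 -0.41] w 0.20624306532464934
printer-frame mm [-40.08 -72.8  169.  ] F [-0.22  0.47 -0.41] M [ 0.044 -0.032  0.001]
```

Free of the collar. Lift, then return to the stand.

>>> send_rows --rows '[-0.5,0,0,0,0,0,1.2,-1,0,0,0,0,0,1.2,-1.5,0,0,0,0,0,1.2,-2.5,0,0,0,0,0,1.2,-2,0,0,0,0,0,1.2]'

```text
time: 15.7
ee_pos: [0.4801, 0.0394, 0.2462]
tool_rot: [0.414, 0.574, 0.414, -0.573]
wrist_force: [-0.2, -0.9, -0.5]
width: 0.202
```

>>> send_rows --rows '[0,0,0,1.9,0,0,1.2,0,0,0,0,0,0,1.2,0,0,0,0,0,0,1.2,0,0,0,0,0,0,1.2,0,0,0,0,0,0,1.2]'

```text
time: 16.32
ee_pos: [0.4796, 0.0394, 0.2438]
tool_rot: [-0.404, -0.58, -0.405, 0.58]
wrist_force: [0.2, -0.7, -1.5]
width: 0.205
```

```bash
python3 -c "
from h import *
go((.4954,-.2424,.245),-20.2)"
```

```text
pos [0.4796 0.0394 0.2438] yaw -20.19 t 16.325 shift [-0.12 11.21 25.91] turn [0.01 0.01 0.03] F [ 0.16 -0.75 -1.49] w 0.2054253056056844
```

>>> send_rows --rows '[0,0.6,1.4,0,0,0,1.2,0,1.2,2.9,0,0,0,1.2,0,1.7,3.9,0,0,0,1.2,0,2,4.6,0,0,0,1.2,0,2,4.6,0,0,0,1.2]'

```text
time: 16.95
ee_pos: [0.4897, -0.1525, 0.2442]
tool_rot: [-0.405, -0.58, -0.404, 0.58]
wrist_force: [0.8, 1.0, -0.9]
width: 0.203
```

>>> send_rows --rows '[0,1.7,3.9,0,0,0,1.2,0,1.2,2.9,0,0,0,1.2,0,0.8,1.7,0,0,0,1.2,0,0,0,0,0,0,1.2,0,0,0,0,0,0,1.2]'

```text
time: 17.58
ee_pos: [0.4956, -0.2409, 0.2441]
tool_rot: [0.405, 0.58, 0.405, -0.579]
wrist_force: [0.2, 0.8, -0.5]
width: 0.205
```

Run:
```python
from h import *
go((.4954,-.2424,.0696),-20.2)
s,t=cam('side'),cam('top')
cv2.imwrite('pics/ret.png',np.hstack([cv2.resize(s['image'][180:300,290:410],(400,400),interpolation=cv2.INTER_CUBIC),cv2.resize(s['image'][255:355,215:315],(400,400),interpolation=cv2.INTER_CUBIC)]))
```

```text
pos [ 0.4956 -0.2409  0.2441] yaw -20.11 t 17.575 shift [17.45  0.04  0.16] turn [ 0.09 -0.04  0.02] F [ 0.22  0.8  -0.53] w 0.2047162395531339
```

View pics/ret.png

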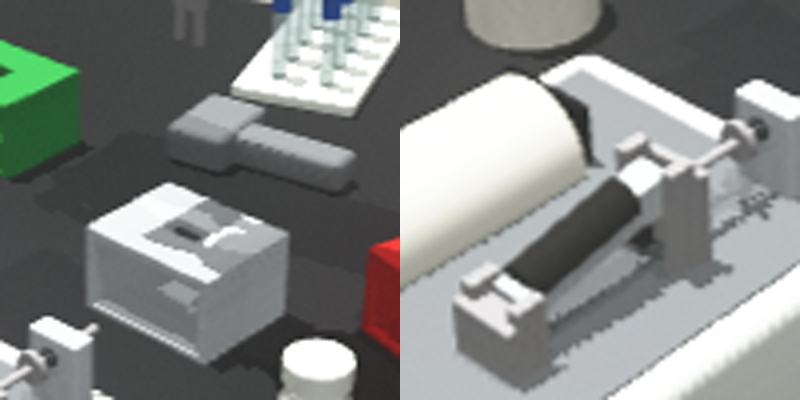

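>>> send_rows --rows '[1,0.04,0.16,0,0,0,1.2,2.5,0,0,0,0,0,1.2,3.5,0,0,0,0,0,1.2,2.5,0,0,0,0,0,1.2,1.2,0,0,0,0,0,1.2]'

```text
time: 18.3
ee_pos: [0.4944, -0.2432, 0.1354]
tool_rot: [-0.404, -0.579, -0.406, 0.58]
wrist_force: [1.0, 0.6, 0.1]
width: 0.203
```

>>> send_rows --rows '[0,0,0,0,0,0,1.2,0,0,0,0,0,0,1.2,0,0,0,0,0,0,1.2,0,0,0,0,0,0,1.2,0,0,0,0,0,0,1.2]'

```text
time: 18.92
ee_pos: [0.4954, -0.2441, 0.1375]
tool_rot: [0.405, 0.58, 0.404, -0.58]
wrist_force: [0.5, 0.1, -1.1]
width: 0.203
```

```bash
python3 -c "
from h import *
go((.4954,-.2424,.0696),-20.2)"
```

```text
pos [ 0.4954 -0.2441  0.1375] yaw -20.2 t 18.925 shift [ 6.79 -0.06 -0.16] turn [-0.    0.01 -0.03] F [ 0.52  0.09 -1.09] w 0.20298386397704285
```

>>> send_rows --rows '[0,-0.06,-0.16,0,0,0,1.2,0.8,0,0,0,0,0,1.2,1.5,0,0,0,0,0,1.2,1.5,0,0,0,0,0,1.2,1,0,0,0,0,0,1.2]'

```text
time: 19.55
ee_pos: [0.4946, -0.242, 0.0875]
tool_rot: [-0.404, -0.58, -0.405, 0.58]
wrist_force: [-0.1, -0.0, 0.1]
width: 0.205
```

```bash
python3 -c "
from h import *
go((.4954,-.2424,.0696),-20.2)"
```

```text
pos [ 0.4946 -0.242   0.0875] yaw -20.19 t 19.55 shift [1.79 0.09 0.01] turn [ 0.01 -0.01  0.1 ] F [-0.09 -0.04  0.13] w 0.2049775630615884
```

>>> send_rows --rows '[0.6,0.04,0,0,0,0,1.2,0.5,0,0,0,0,0,1.2,0.4,0,0,0,0,0,1.2,0.1,0,0,0,0,0,1.2,0,0,0,0,0,0,1.2]'

```text
time: 20.18
ee_pos: [0.4957, -0.2424, 0.0733]
tool_rot: [0.405, 0.58, 0.404, -0.58]
wrist_force: [-0.2, 0.3, -0.3]
width: 0.203
```

```bash
python3 -c "
from h import *
go((.4954,-.2424,.0696),-20.2)"
```

```text
pos [ 0.4957 -0.2424  0.0733] yaw -20.2 t 20.175 shift [ 0.37 -0.03  0.01] turn [ 0.    0.   -0.02] F [-0.18  0.32 -0.28] w 0.2028335023474911
```

>>> send_rows --rows '[0.1,0,0,0,0,0,1.2,0.1,0,0,0,0,0,1.2,0.1,0,0,0,0,0,1.2,0.04,0,0,0,0,0,1.2,0,0,0,0,0,0,1.2]'

```text
time: 20.8
ee_pos: [0.4956, -0.2424, 0.0697]
tool_rot: [-0.405, -0.58, -0.405, 0.58]
wrist_force: [-0.5, 0.1, 0.3]
width: 0.203
```

```bash
python3 -c "
from h import *
go((.4954,-.2424,.0696),-20.2)"
```

```text
pos [ 0.4956 -0.2424  0.0697] yaw -20.2 t 20.8 shift [ 0.01 -0.02  0.01] turn [-0.  0.  0.] F [-0.47  0.12  0.27] w 0.20344207774371284
```

>>> send_rows --rows '[0,0,0,0,0,0,2.2,0,0,0,0,0,0,3,0,0,0,0,0,0,5,0,0,0,0,0,0,7,0,0,0,0,0,0,8.78]'

```text
time: 21.42
ee_pos: [0.4956, -0.2424, 0.0697]
tool_rot: [0.405, 0.58, 0.405, -0.58]
wrist_force: [0.1, -0.7, -0.5]
width: 0.643
```

>>> send_rows --rows '[0,0,0,0,0,0,8.78,0,0,0,0,0,0,8.78,0,0,0,0,0,0,8.78,-0.5,0,0,0,0,0,8.78,-1,0,0,0,0,0,8.78]'

```text
time: 22.05
ee_pos: [0.4955, -0.2423, 0.085]
tool_rot: [-0.404, -0.58, -0.405, 0.58]
wrist_force: [0.4, -0.3, 0.1]
width: 1.0
```

>>> send_rows --rows '[-2,0,0,0,0,0,8.78,-4,0,0,0,0,0,8.78,-4,0,0,0,0,0,8.78,-3,0,0,0,0,0,8.78,-2,0,0,0,0,0,8.78]'

```text
time: 22.68
ee_pos: [0.4961, -0.2425, 0.2374]
tool_rot: [0.405, 0.58, 0.404, -0.579]
wrist_force: [0.4, -0.8, -0.8]
width: 1.002
```

>>> send_rows --rows '[0,0,3,0,0,0,8.78,0,0,3,0,0,0,8.78,0,0,3,0,0,0,8.78,0,0,0,0,0,0,8.78,0,0,0,0,0,0,8.78]'

```text
time: 23.3
ee_pos: [0.465, -0.326, 0.2352]
tool_rot: [0.405, 0.58, 0.405, -0.58]
wrist_force: [1.0, 0.5, 0.0]
width: 0.998
```

Run:
```python
from h import *
go((.4954,-.2424,.0696),-20.2)
s,t=cam('side'),cam('top')
z=lambda a:cv2.resize(a,(400,300),interpolation=cv2.INTER_CUBIC)
cv2.imwrite('pics/fin.png',np.vstack([np.hstack([z(s['image'][205:295,295:415]),z(s['image'][255:345,220:340])]),np.hstack([z(t['image'][195:300,310:450]),z(t['image'][210:300,145:265])])]))
```

```text
pos [ 0.465  -0.326   0.2352] yaw -20.17 t 23.3 shift [16.57 -0.03 -8.88] turn [ 0.03 -0.03 -0.03] F [1.   0.51 0.03] w 0.9982449693675747
```

View pics/fin.png

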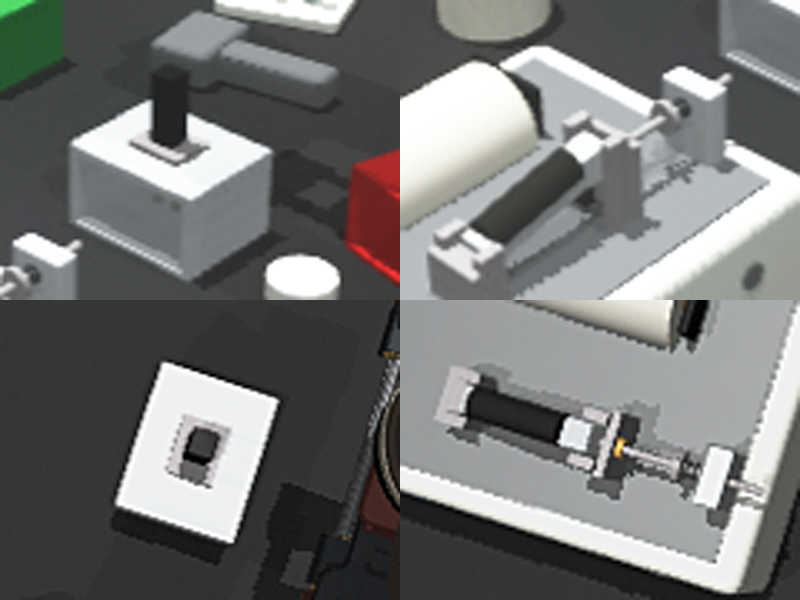

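The tool hangs upright in the white stand (handle near 168,105 in the picture). The roller's end is still up (white lug near 585,150), and the gripper is clear of everything.

```bash
python3 -c "
from h import *
print(r.job_done())"
```

```text
the job is handed in; nothing more can be done
None
```

The roller's end is free and has stayed up, and the forked tool is hanging upright in its stand. I handed the job in at about 23.4 s, against the 51 s limit.

- **Push:** I felt the collar's cheek-side face at roughly 29 mm from the cheek. I pushed it about 6.5 mm towards the housing. The highest force I read was about 5.7 N, sampled at the end of each short move, so brief peaks in between were not seen.
- **Release:** Before-and-after side pictures show the lug about 8 pixels (roughly 15 mm) higher. It was still up after I let the bar go and again in the last picture.
- **Final check:** The last side and top pictures show the tool's flange flat on the plate and the handle upright, with the arm clear and open. The scanner, jar, spare roll and red and green stands showed no sign of having moved, though I only saw parts of some of them and did not measure this.
- **Check that told me little:** My automatic picture comparison was confused by the arm's shadow, so I judged the release from the pictures instead. No check failed or disagreed.

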